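Two bead-making kits for the evening class

TASK

Make up the two kits for tonight's glass bead class. In the three-compartment tray lay the graphite paddle flat along the long compartment, and stand the tallest frit jar and the brass bead press in the two squarish compartments, one in each; in the two-compartment tray stand the lowest, widest frit jar and the bronze optic mould, one in each compartment. Everything sits flat on the tray floor and upright; set things down gently, do not drop them, and leave the middle-sized jar where it stands.

Things in the scene. Friction and masses are not known exactly. Their poses are not given: they have to be found in the camera images.
- paddle: graphite marver paddle lying flat, 174 mm long: black pad 75 x 50 x 13 mm, bent steel shank, brown wooden handle. Origin at mid-length, level with the pad's underside; z up, x to the pad end: pad x = 12 to 87 mm, handle x = -2 to -87 mm. The handle is round, 18 to 21 mm thick, axis 28 mm above the underside, held up by the pad's weight. Best gripped across the handle at x = -12 mm. 0.14 kg.
- jar_tall: closed glass jar of blue frit with a black screw cap; all three jars look alike but for their size. Upright, round, origin at the centre of its underside. THE TALLEST jar: 38 mm across, 78 mm high. About 0.11 kg.
- jar_mid: closed glass jar of blue frit with a black screw cap; all three jars look alike but for their size. Upright, round, origin at the centre of its underside. THE MIDDLE-SIZED jar: 46 mm across, 58 mm high. It belongs to neither kit.
- jar_low: closed glass jar of blue frit with a black screw cap; all three jars look alike but for their size. Upright, round, origin at the centre of its underside. THE LOWEST AND WIDEST jar: 54 mm across, 40 mm high. About 0.12 kg.
- press: brass bead press: two brass plates one on the other, 50 (x) x 34 (y) mm and 24 mm high together, with a pale wooden knob on top, round, 26 mm across between 38 and 54 mm above its underside, top at 60 mm. Origin at the centre of its underside, z up. About 0.36 kg; lift it by the knob.
- mould: optic mould: a plain round thick-walled reddish bronze cup, 44 mm across, 48 mm high, with a ribbed cavity open at the top, 30 mm across. Origin at the centre of its underside, z up. About 0.40 kg; grip it across the outside.
- tray3: THREE-COMPARTMENT TRAY: white shallow plastic tray, 206 (x) x 157 (y) mm, fixed. Origin at the centre of its underside, z up. Floor 3 mm above that; walls and dividers 3 mm thick, tops at 12 mm. Inside: one long compartment 200 x 70 mm, centred at x = 0, y = -40.5 mm; two squarish compartments, each 98 x 78 mm, centred at x = -51 and +51 mm, y = +36.5 mm.
- tray2: TWO-COMPARTMENT TRAY: white shallow plastic tray, 90 (x) x 177 (y) mm, fixed. Origin at the centre of its underside, z up. Floor 3 mm above that; wall and divider 3 mm thick, tops at 12 mm. Inside: two square compartments, each 84 x 84 mm, centred at x = 0, y = -43.5 and +43.5 mm.
Things that resemble listed ones, but are neither listed nor needed, are in the scene too. Several things have the shape of the paddle; the one meant has the colours described above.

How it is judged (in metres and radians):
At the end, for the whole second after the job is handed in: Each thing in its compartment (squarish pairs either way round), wholly inside, flat (underside within 3 mm of the floor), upright within 0.1 rad, at rest; paddle along its compartment within 0.15 rad and centred within 14 mm along, 12 mm across. Middle jar upright, moved under 20 mm (x of paddle in the frame of tray3 between -0.0145 and 0.0145 m and y of paddle in the frame of tray3 between -0.053 and -0.028 m and angle between the x axis of paddle and the x axis of tray3, either way round below 0.15 rad and ((x of jar_tall in the frame of tray3 between -0.0838 and -0.0178 m and y of jar_tall in the frame of tray3 between 0.0145 and 0.0585 m and x of press in the frame of tray3 between 0.0168 and 0.0848 m and y of press in the frame of tray3 between 0.0125 and 0.0605 m) or (x of jar_tall in the frame of tray3 between 0.0178 and 0.0838 m and y of jar_tall in the frame of tray3 between 0.0145 and 0.0585 m and x of press in the frame of tray3 between -0.0848 and -0.0168 m and y of press in the frame of tray3 between 0.0125 and 0.0605 m)) and ((x of jar_low in the frame of tray2 between -0.017 and 0.017 m and y of jar_low in the frame of tray2 between -0.0605 and -0.0265 m and x of mould in the frame of tray2 between -0.022 and 0.022 m and y of mould in the frame of tray2 between 0.0215 and 0.0655 m) or (x of jar_low in the frame of tray2 between -0.017 and 0.017 m and y of jar_low in the frame of tray2 between 0.0265 and 0.0605 m and x of mould in the frame of tray2 between -0.022 and 0.022 m and y of mould in the frame of tray2 between -0.0655 and -0.0215 m)) and z of paddle in the frame of tray3 between 0 and 0.006 m and angle between each of paddle, jar_tall, press, jar_low, mould, jar_mid's own z axis and vertical below 0.1 rad and linear speed of each of paddle, jar_tall, press, jar_low, mould below 0.02 m/s and z of jar_tall in the frame of tray3 between 0 and 0.006 m and z of press in the frame of tray3 between 0 and 0.006 m and z of jar_low in the frame of tray2 between 0 and 0.006 m and z of mould in the frame of tray2 between 0 and 0.006 m and distance of jar_mid from where it was at the start of the episode below 0.02 m); the robot touches nothing.
It fails at once if a kit thing is dropped or thrown: it moves faster than 0.6 m/s (a fall of about 18 mm) while the robot is not touching it ((linear speed of jar_tall above 0.6 m/s and contact force between jar_tall and the fingers below 0.2 N and contact force between jar_tall and the arm below 0.2 N) or (linear speed of press above 0.6 m/s and contact force between press and the fingers below 0.2 N and contact force between press and the arm below 0.2 N) or (linear speed of mould above 0.6 m/s and contact force between mould and the fingers below 0.2 N and contact force between mould and the arm below 0.2 N) or (linear speed of jar_low above 0.6 m/s and contact force between jar_low and the fingers below 0.2 N and contact force between jar_low and the arm below 0.2 N) or (linear speed of paddle above 0.6 m/s and contact force between paddle and the fingers below 0.2 N and contact force between paddle and the arm below 0.2 N)).
It fails at once if the middle-sized jar is moved more than 20 mm (distance of jar_mid from where it was at the start of the episode above 0.02 m).
It also fails if it takes over 128 s, if anything falls off the work surface, if the arm or the gripper's body presses on something with over 40 N, if the wrist force passes 120 N, or if a joint passes its speed limit or range.

ROBOT

A 6-joint arm with a two-finger parallel gripper is mounted at the origin on the work surface. World frame = base frame: x ahead of the robot, y to its left, z up, the work surface at z = 0. Lengths are in mm, angles in rad, forces in N, time in s.
With the tool pointing down it reaches from about 250 to 775 mm from the base axis. Payload 4 kg.
Tool frame: the origin (TCP) lies midway between the tips of the shut fingers; the grasp point (between the pads) lies behind it (manip.pinch_z is the z of the grasp point in the tool frame, in mm); z points along the fingers, y is the direction in which the jaws open and shut (so a half turn about z gives the same grasp; the last joint's range is limited). The gripper opens to 94 mm and grips with 3 to 60 N. Pads are 16 mm wide; open, the fingers measure 119 mm over their backs; the gripper's body (75 mm by 177 mm) begins 78 mm behind the grasp point.
Start: joints at [1.087, 0.087, 1.371, -0, 1.684, -0.103], TCP at [204.427, 510.621, 170.306] pointing down, gripper open.
Joint ranges: [-3.1, 3.1], [-0.76, 2.03], [0.27, 2.55], [-1.08, 4.22], [0.17, 2.65], [-2.57, 2.57]. Speed limits (rad/s): [2.79, 2.79, 3.14, 3.14, 3.14, 3.14].

INTERFACE

Orientations are given as [roll, pitch, yaw] about the fixed x, y, z axes, in that order (R = Rz(yaw) Ry(pitch) Rx(roll)).
In Python, from bench import manip, fingers, snapshot, job, regions_of, landmark_of gives the robot as it stands. Calls block until the motion is done:
- manip.reach(position, orientation): joint-space move of the TCP to a pose.
- manip.servo_line(position, speed=150, orientation=None): straight line of the TCP; orientation=None keeps the orientation; speed is the mean speed in mm/s.
- manip.move_j(angles): joint-space move.
- fingers.command_gripper(opening, f_grip=None): finger opening in mm; f_grip is the grip in N (None keeps the last); returns when the fingers have stopped.
- manip.pause(seconds).
- manip.inverse_kinematics(position, orientation): joint angles nearest the present ones, or None.
- manip.observe(): the state.
- snapshot(name): name is "scene" or "top"; returns a dict with "pixels" (480x640x3 uint8, red, green, blue), "vfov" (degrees; the focal length in pixels is half the picture's height over the tangent of half this angle, whatever the lens; pixels are square), "cx", "cy" (the principal point, pixels), "dist_coeffs" ([k1, k2, p1, p2, k3] as OpenCV has them; the pictures are not rectified), "origin" and "orientation" of the camera in the world. Camera axes: x right, y up, looking along -z (the intrinsics and any distortion apply to the point x, -y, -z); pixel columns grow to the right and rows downward; lengths in mm; the calibration is good to about 2 mm. A picture is of the moment at which its call begins. There is no depth.
A pose or a line that the arm cannot do raises manip.PlanningError and nothing moves.
- job.hand_in(): hands the job in, once; it reports no verdict.
Trained networks look in a picture, given as the dict that the camera call returned (one of the last four; its "shot" number tells which), for a name from the list of things; names that differ only in an ending like _2 or _b are one class to them, and where a whole thing is asked for, a point or a joint stands for the part that bears it (a point fixed in the world has none). Each returns a list of dicts, best first, with "score" (0 to 1); they miss things now and then, are a little off and sometimes report something else, mostly with a low value. They report only what shows in the picture. A call takes as long as a camera call. They do not tell look-alikes from the thing itself.
- regions_of(picture, name): "pixels" (480x640 bool, what is visible of it).
- landmark_of(picture, name): "point" ([x, y, z] in mm, in world coordinates, good to about 4 mm: a listed point, or the origin of a listed thing).
The state is a dict: "time": time; "joint_pos": joint angles; "dq": joint speeds; "joint_efforts": joint torques, N m; "position": TCP position; "tool_rot": TCP orientation; "contact_force": force on the tool from outside, world axes, zero at the start; "wrist_torque": the same for the moment, N m; "gripper_width": finger opening in mm.
Only numpy, scipy, OpenCV 4.12 (cv2) and the standard library are available. Lean on these libraries where they do the work, as an engineer would, in place of code of your own. Each camera call takes 0.05 s, during which the arm holds its last target.

## Working session

There is one attempt and no reset: what is moved stays moved. The work goes in short steps, each a Python script; the robot and the scene stay as the last script left them, time stands still between calls to the robot, and variables do not carry over. Pictures are saved under pics/ and viewed, and the job is handed in when it is done.

```bash
ls; mkdir -p pics; cat > h.py <<'E'
import numpy as np, cv2
from bench import manip, fingers, snapshot, job, regions_of, landmark_of
from scipy.spatial.transform import Rotation as R
def save(p,n): cv2.imwrite('pics/'+n+'.png',p['pixels'][:,:,::-1])
E
python3 - <<'E'
from h import *
print(manip.observe(), manip.pinch_z)
for n in ['scene','top']:
    p=snapshot(n); save(p,n+'0'); print(n,{k:v for k,v in p.items() if k!='pixels'})
    for t in ['paddle','jar_tall','jar_mid','jar_low','press','mould','tray3','tray2']:
        print(t,[(np.round(d['point']).tolist(),round(d['score'],2)) for d in landmark_of(p,t)])
print(manip.observe()['time'])
E
```

```text
pics
{'time': 0.0, 'joint_pos': array([ 1.08691223e+00,  8.79336171e-02,  1.37222388e+00,  2.80722778e-05,
        1.68358802e+00, -1.03096408e-01]), 'dq': array([ 0.00115076, -0.00077084,  0.00032615, -0.00061743,  0.0018257 ,
        0.00096698]), 'joint_efforts': array([-5.29721983e-04, -3.40190613e+01, -3.02425539e+01,  7.16772233e-02,
        3.30985116e-02, -1.24656676e-04]), 'position': array([204.11462711, 510.06298402, 169.13134935]), 'tool_rot': array([-3.13945409e+00, -2.49311781e-04,  2.76080783e+00]), 'contact_force': array([-0.05933135, -0.75361097,  0.1194277 ]), 'wrist_torque': array([-0.01324582,  0.03331962, -0.00969035]), 'gripper_width': 93.7600974054515} -18.8
scene {'vfov': 53.76921583812214, 'cx': 327.79448368470946, 'cy': 234.08342234566535, 'dist_coeffs': array([0.0257021, 0.       , 0.       , 0.       , 0.       ]), 'origin': array([ 837.66573975, -506.59249536,  883.49812511]), 'orientation': array([0.68167757, 0.00838779, 0.50552613]), 'shot': 1}
paddle [([271.0, 326.0, 1.0], 0.95), ([669.0, 4.0, 2.0], 0.73), ([627.0, 527.0, 0.0], 0.68)]
jar_tall []
jar_m
[... 369 characters left out ...]
y': 229.4999843241048, 'dist_coeffs': array([-0.13068718,  0.        ,  0.        ,  0.        ,  0.        ]), 'origin': array([ 344.76789086,   94.88066013, 1560.49984636]), 'orientation': array([ 0.09133369, -0.01819392, -1.59670094]), 'shot': 2}
paddle [([280.0, -358.0, 1.0], 0.93), ([627.0, 529.0, -2.0], 0.89), ([269.0, 327.0, 4.0], 0.65)]
jar_tall [([442.0, 2.0, -1.0], 0.59)]
jar_mid [([545.0, 69.0, -3.0], 0.51), ([432.0, 123.0, -5.0], 0.3)]
jar_low [([446.0, -122.0, 0.0], 0.72)]
press [([551.0, -55.0, -1.0], 0.51)]
mould [([431.0, 124.0, -1.0], 0.59)]
tray3 [([499.0, 306.0, -2.0], 0.91), ([522.0, -300.0, 1.0], 0.8)]
tray2 [([499.0, 306.0, -2.0], 0.91), ([522.0, -300.0, 1.0], 0.8)]
0.9
```

View pics/scene0.png

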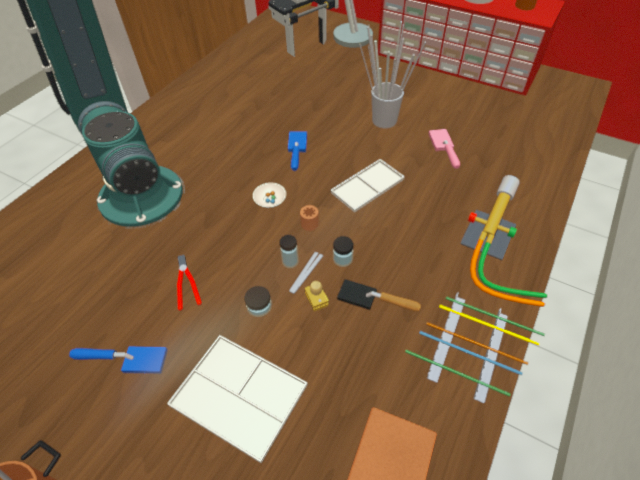

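View pics/top0.png

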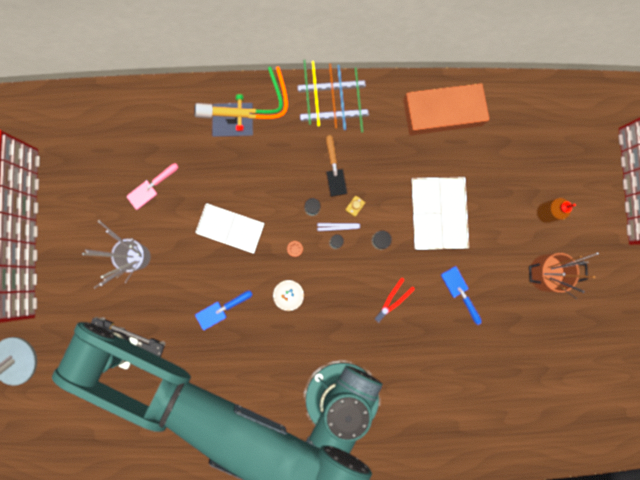

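The scene view shows the jars at (289,250) tall, (343,250) middle and (258,300) low. The press is at (316,295) and the mould at (309,215). Tray3 is at (240,395) and tray2 at (368,183).

There are four paddle shapes: blue (297,148), blue (118,356), pink (445,147) and black pad with brown handle (378,295). Only the last fits the description. I'll confirm it and the jars in an enlarged crop and measure the outlines.

```bash
cat >> h.py <<'E'
class Cam:
    def __init__(s,p):
        f=240/np.tan(np.radians(p['vfov'])/2); s.K=np.array([[f,0,p['cx']],[0,f,p['cy']],[0,0,1.]]); s.d=np.array(p['dist_coeffs'],float)
        s.Rw=R.from_euler('xyz',p['orientation']).as_matrix()@np.diag([1,-1,-1]); s.o=np.array(p['origin'],float)
    def proj(s,X):
        X=np.asarray(X,float).reshape(-1,3); rv=cv2.Rodrigues(s.Rw.T)[0]
        return cv2.projectPoints(X,rv,-s.Rw.T@s.o,s.K,s.d)[0].reshape(-1,2)
    def ray(s,uv,z=0):
        u=cv2.undistortPoints(np.asarray(uv,float).reshape(-1,1,2),s.K,s.d).reshape(-1,2)
        r=np.c_[u,np.ones(len(u))]@s.Rw.T
        return s.o+r*((z-s.o[2])/r[:,2])[:,None]
E
python3 - <<'E'
from h import *
s=snapshot('scene'); t=snapshot('top'); cs,ct=Cam(s),Cam(t)
im=s['pixels'][180:330,230:440]; cv2.imwrite('pics/crop1.png',cv2.resize(im,None,fx=3.6,fy=3.6,interpolation=cv2.INTER_CUBIC)[:,:,::-1])
im=t['pixels'][120:270,190:480]; cv2.imwrite('pics/crop2.png',cv2.resize(im,None,fx=2.7,fy=2.7,interpolation=cv2.INTER_CUBIC)[:,:,::-1])
# trays by whiteness, fit min rect of outer top rim z=12
for nm,p,c in(('scene',s,cs),('top',t,ct)):
    a=p['pixels'].astype(int); w=((a.min(2)>170)&(a.max(2)-a.min(2)<45)).astype(np.uint8)
    w=cv2.morphologyEx(w,cv2.MORPH_CLOSE,np.ones((5,5)))
    n,l,st,ce=cv2.connectedComponentsWithStats(w)
    for i in range(1,n):
        if st[i,4]>1200:
            cn=max(cv2.findContours((l==i).astype(np.uint8),0,1)[0],key=len)
            X=c.ray(cn.reshape(-1,2),8)[:,:2].astype(np.float32)
            (x,y),(a1,b1),th=cv2.minAreaRect(X)
            if 60<a1<260: print(nm,ce[i].round(),'ctr',round(x,1),round(y,1),'size',round(a1,1),round(b1,1),'ang',round(th,2))
    for k in ['jar_tall','jar_mid','jar_low','press','mould','paddle']:
        for d in regions_of(p,k):
            m=d['pixels'];ys,xs=np.nonzero(m); print(nm,k,round(d['score'],2),xs.mean().round(),ys.mean().round(),m.sum())
E
```

```text
scene [ 34. 143.] ctr -400.4 35.1 size 216.5 511.1 ang 52.24
scene [559. 330.] ctr 1019.4 249.7 size 92.0 939.0 ang 0.03
scene [367. 184.] ctr 494.5 311.4 size 177.7 92.4 ang 69.68
scene [238. 396.] ctr 524.2 -303.0 size 207.8 157.5 ang 0.09
scene jar_tall 0.89 288.0 251.0 495
scene jar_mid 0.66 343.0 252.0 472
scene jar_low 0.8 257.0 301.0 683
scene press 0.89 316.0 296.0 464
scene mould 0.7 309.0 218.0 390
scene mould 0.63 257.0 301.0 682
scene paddle 0.91 127.0 358.0 1648
scene paddle 0.87 368.0 296.0 1070
scene paddle 0.72 445.0 145.0 545
top [440. 213.] ctr 527.1 -306.0 size 161.9 211.3 ang 89.96
top [230. 228.] ctr 496.9 307.0 size 180.3 93.8 ang 69.66
top jar_tall 0.73 337.0 241.0 164
top jar_tall 0.32 382.0 240.0 288
top jar_mid 0.76 312.0 207.0 222
top jar_low 0.84 381.0 240.0 307
top jar_low 0.61 440.0 213.0 3795
top press 0.75 355.0 206.0 197
top mould 0.75 336.0 241.0 161
top mould 0.66 295.0 249.0 197
top paddle 0.78 219.0 311.0 700
top paddle 0.76 149.0 189.0 655
top paddle 0.64 459.0 290.0 671
top paddle 0.63 335.0 172.0 690
```

```bash
ls pics
```

```text
crop1.png
crop2.png
scene0.png
top0.png
```

View pics/crop1.png

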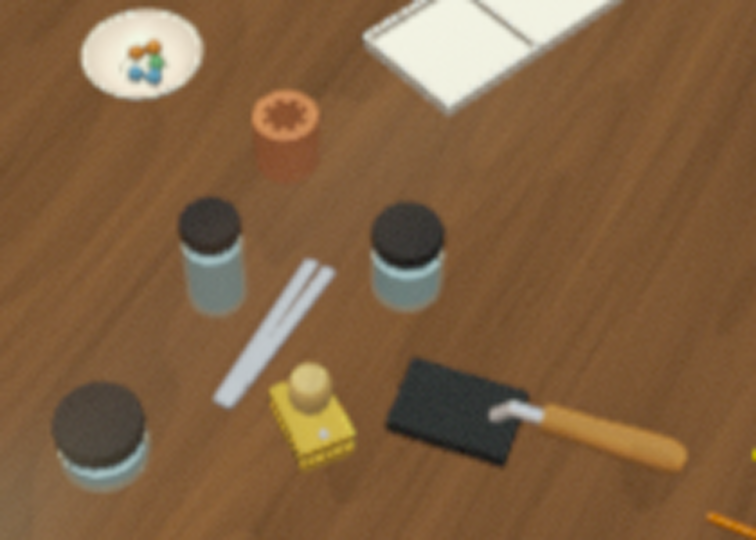

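View pics/crop2.png

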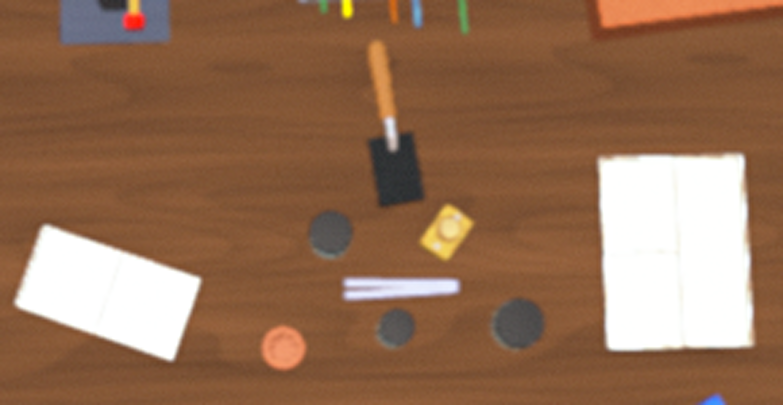

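The crops confirm it. In crop 1 the tall slim jar, middle jar and low wide jar are distinct, and the black-pad, brown-handle paddle is the one at scene (378,295). In the top view tray3's cross divider is in the left part, so the squarish compartments are on the +y side. Next I'll fit poses by silhouette in both views.

```bash
cat > fit.py <<'E'
from h import *
from scipy.optimize import minimize, least_squares
def cyl(r,z0,z1):
    a=np.linspace(0,2*np.pi,40,endpoint=False); return np.vstack([np.c_[r*np.cos(a),r*np.sin(a),0*a+z] for z in(z0,z1)])
MOD={'jar_tall':cyl(19,0,78),'jar_mid':cyl(23,0,58),'jar_low':cyl(27,0,40),'mould':cyl(22,0,48)}
def hull(c,X):
    m=np.zeros((480,640),np.uint8); h=cv2.convexHull(c.proj(X).astype(np.float32)).reshape(-1,2)
    M=cv2.moments(h); return np.array([M['m10'],M['m01']])/M['m00'], M['m00']
def cen(c,name,xy,z=0): return hull(c,MOD[name]+[xy[0],xy[1],z])
E
python3 - <<'E'
from fit import *
s=snapshot('scene'); t=snapshot('top')
cs,ct=Cam(s),Cam(t)
g={'jar_tall':(446,4),'jar_mid':(547,71),'jar_low':(448,-121),'mould':(430,124)}
for k,g0 in g.items():
    res=[]; 
    for nm,p,c in(('s',s,cs),('t',t,ct)):
        c0,A=cen(c,k,g0)
        ds=[]
        for kk in dict.fromkeys([k,'jar_tall','jar_mid','jar_low','mould']):
          for d in regions_of(p,kk):
            ys,xs=np.nonzero(d['pixels']); q=np.array([xs.mean(),ys.mean()])
            if np.linalg.norm(q-c0)<12: ds.append((q,len(xs)))
          if ds: break
        if not ds: print(k,nm,'none'); continue
        q=ds[0][0]
        f=least_squares(lambda v:cen(c,k,v)[0]-q,g0,diff_step=1e-3); res.append(f.x)
        print(k,nm,f.x.round(1),'area model',round(cen(c,k,f.x)[1]),'mask',ds[0][1])
# paddle + press by colour
for nm,p,c in(('s',s,cs),('t',t,ct)):
    hsv=cv2.cvtColor(p['pixels'],cv2.COLOR_RGB2HSV); 
    ctr=c.proj([[640,0,13]])[0]; yy,xx=np.mgrid[:480,:640]
    near=np.hypot(xx-ctr[0],yy-ctr[1])<45
    a=p['pixels'].astype(int)
    m=((a.max(2)<55)&near).astype(np.uint8); n,l,st,ce=cv2.connectedComponentsWithStats(m)
    i=min(range(1,n),key=lambda i:np.hypot(*(ce[i]-ctr))-(st[i,4]>100)*1000)
    cn=max(cv2.findContours((l==i).astype(np.uint8),0,1)[0],key=len)
    (x,y),sz,th=cv2.minAreaRect(c.ray(cn.reshape(-1,2),10)[:,:2].astype(np.float32)); print(nm,'pad',x,y,sz,th,st[i])
    r=near_h=np.hypot(*(np.stack([xx,yy],-1)-c.proj([[720,5,28]])[0]).transpose(2,0,1))<45
    m=((a[:,:,0]>150)&(a[:,:,0]-a[:,:,2]>75)&(a[:,:,1]<a[:,:,0]*.8)&r).astype(np.uint8); n,l,st,ce=cv2.connectedComponentsWithStats(m)
    i=1+np.argmax(st[1:,4]); cn=max(cv2.findContours((l==i).astype(np.uint8),0,1)[0],key=len)
    (x,y),sz,th=cv2.minAreaRect(c.ray(cn.reshape(-1,2),28)[:,:2].astype(np.float32)); print(nm,'handle',x,y,sz,th,st[i])
    # press
    for d in regions_of(p,'press'):
        ys,xs=np.nonzero(d['pixels']); cn=cv2.findContours(d['pixels'].astype(np.uint8),0,1)[0]; cn=max(cn,key=len)
        (x,y),sz,th=cv2.minAreaRect(c.ray(cn.reshape(-1,2),20)[:,:2].astype(np.float32)); print(nm,'press',d['score'],xs.mean(),ys.mean(),x,y,sz,th)
    # knob: pale
    q=c.proj([[550,-54,55]])[0]; print('knob guess px',q)
print(manip.observe()['time'])
E
```

```text
jar_tall s [446.8   3.8] area model 544 mask 513
jar_tall t [447.6   2.1] area model 176 mask 151
jar_mid s [549.5  67.9] area model 576 mask 547
jar_mid t [549.6  67.7] area model 246 mask 215
jar_low s [ 450.5 -127.2] area model 709 mask 658
jar_low t none
mould s [428.9 121.3] area model 438 mask 385
mould t [431.  118.7] area model 203 mask 175
s pad 622.9981689453125 -5.51617431640625 (71.88784790039062, 52.00458526611328) 9.726428985595703 [338 280  37  29 566]
s handle 713.7948608398438 13.73609447479248 (84.94550323486328, 20.016939163208008) 7.075891017913818 [380 292  41  18 312]
s press 0.67 315.4131455399061 296.3356807511737 550.6380004882812 -57.02613830566406 (37.9649543762207, 66.75536346435547) 51.716148376464844
knob guess px [315.45514752 285.51365375]
t pad 622.1123657226562 -4.7958526611328125 (69.1747055053711, 42.52748489379883) 8.352426528930664 [328 170  18  26 285]
t handle 717.6282348632812 9.476774215698242 (88.66422271728516, 21.513994216918945) 7.495772361755371 [326 134  11  31 207]
t press 0.73 294.7943925233645 249.0 430.72247314453125 120.7568588256836 (42.742488861083984, 45.645965576171875) 88.60150909423828
t press 0.55 355.00961538461536 206.03365384615384 550.1900634765625 -55.9949836730957 (33.37070846557617, 52.411598205566406) 51.51964569091797
knob guess px [355.46327625 204.39769767]
2.35
```

```bash
cat > pp.py <<'E'
from fit import *
def rot(deg): return [np.pi,0,np.radians(deg)]
def goyaw(xy,z,deg):
    # choose equivalent yaw nearest joint6 centre
    best=None
    for k in(-180,0,180,360):
        q=manip.inverse_kinematics([*xy,z],rot(deg+k))
        if q is not None and (best is None or abs(q[5])<abs(best[1][5])): best=(deg+k,q)
    return best[0]
def st(tag):
    o=manip.observe(); print(tag,'t',round(o['time'],1),'p',o['position'].round(1),'F',o['contact_force'].round(1),'w',round(o['gripper_width'],1),'q6',round(o['joint_pos'][5],2))
    return o
def pick(xy,h,jaw,opening,dyaw=0,f=40,zc=170,lift=130):
    y=goyaw(xy,zc,jaw+90); print('yaw',y)
    z=h+manip.pinch_z
    manip.reach([*xy,zc],rot(y)); fingers.command_gripper(opening)
    manip.servo_line([*xy,z+20],250); manip.servo_line([*xy,z],80); st('down')
    fingers.command_gripper(0,f); st('grip')
    manip.servo_line([*xy,z+15],60); st('lift'); manip.servo_line([*xy,z+lift],200)
    return y
def place(xy,h,y,release,lift=130,floor=3.5,zc=170):
    z=h+manip.pinch_z+floor
    manip.reach([*xy,z+lift],rot(y)); manip.servo_line([*xy,z+25],200); st('above')
    manip.servo_line([*xy,z+6],60); manip.servo_line([*xy,z],25); st('set')
    fingers.command_gripper(release); manip.pause(0.2)
    manip.servo_line([*xy,z+40],60); manip.servo_line([*xy,z+lift],250); st('away')
T3=np.array([525.6,-304.5]); T2=np.array([495.7,309.2]); u2=np.array([np.cos(np.radians(69.7)),np.sin(np.radians(69.7))])
E
python3 - <<'E'
from pp import *
c=Cam(snapshot('top')); print('jar_low', least_squares(lambda v:cen(c,'jar_low',v)[0]-[381.5,240],(450,-122),diff_step=1e-3).x)
y=pick([447,3],46,90,65)
place(T3+[-51,36.5],46,y,54)
p=snapshot('scene'); save(p,'s1'); save(snapshot('top'),'t1')
E
```

```text
jar_low [ 450.04948344 -128.53111797]
yaw 0
down t 6.1 p [447.3   2.9  27.7] F [-1.  -0.3  0.8] w 65.2 q6 1.45
grip t 6.7 p [447.2   3.1  27.4] F [0.1 1.3 1. ] w 35.0 q6 1.45
lift t 7.1 p [447.4   2.9  42.8] F [ 0.6 -0.3 -1.7] w 34.9 q6 1.45
above t 9.6 p [ 475.5 -267.6   56.9] F [-0.  -0.8 -1.1] w 34.7 q6 0.95
set t 10.4 p [ 474.5 -268.    30.6] F [ 0.1 -0.  -1.4] w 35.3 q6 0.95
away t 12.4 p [ 474.6 -268.   160.6] F [-0.8  0.4 -0.4] w 54.1 q6 0.95
```

View pics/s1.png

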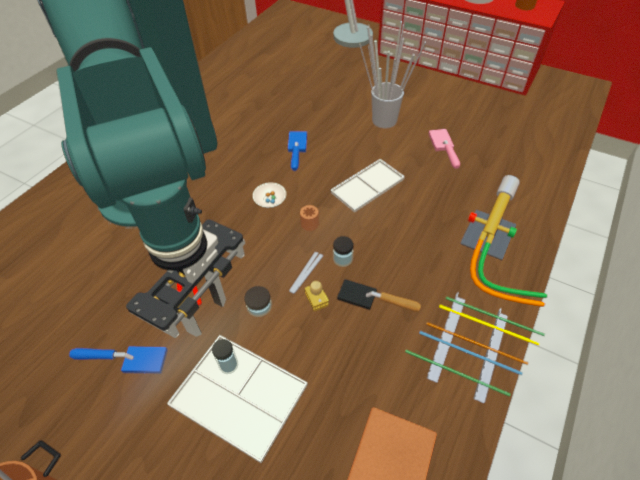

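The tall jar now stands upright in the near squarish compartment at (225,355). Press next.

```bash
python3 - <<'E'
from pp import *
y=pick([550,-56],47.5,51.5,50)
place(T3+[51,36.5],47.5,y+38.5,42)
save(snapshot('scene'),'s2')
y=pick([450,-127.5],30,90,76)
place(T2-43.5*u2,30,y-20.3,64)
save(snapshot('scene'),'s3')
E
```

```text
yaw 141.5
down t 15.7 p [549.7 -55.9  28.3] F [ 1.  -0.  -0.3] w 50.3 q6 -1.1
grip t 16.5 p [550.  -56.   28.7] F [ 0.2 -0.6  0.5] w 0.3 q6 -1.1
lift t 16.9 p [550.7 -56.1  44.7] F [-0.2  0.1  0.5] w 0.3 q6 -1.1
above t 19.3 p [ 577.4 -267.6   58.4] F [-1.   0.4  0.5] w 0.4 q6 -2.09
set t 20.1 p [ 576.5 -267.9   32. ] F [-0.2  0.2  0.5] w 0.4 q6 -2.1
away t 22.5 p [ 576.7 -268.1  162.3] F [0.7 0.8 0.5] w 42.1 q6 -2.1
yaw 0
down t 27.1 p [ 450.2 -127.6   11.5] F [ 0.1  0.2 -0.4] w 75.8 q6 1.17
grip t 28.3 p [ 450.  -127.5   11.2] F [ 0.8 -0.2  0.9] w 0.6 q6 1.17
lift t 28.7 p [ 450.6 -127.8   27.1] F [-0.3  0.7  0.6] w 0.6 q6 1.17
above t 31.5 p [481.5 268.2  40.7] F [0.9 0.3 0.8] w 0.3 q6 2.33
set t 32.4 p [480.5 268.3  14.5] F [0.1 0.5 0.2] w 0.2 q6 2.33
away t 35.0 p [480.6 268.4 144.6] F [ 0.3 -0.1  0.2] w 63.8 q6 2.33
```

View pics/s2.png

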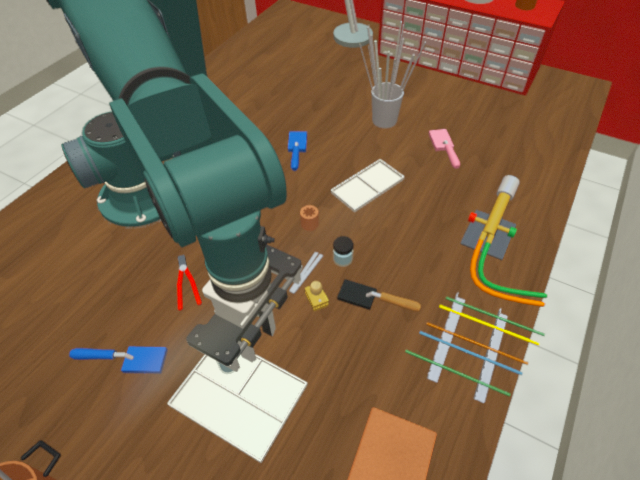

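View pics/s3.png

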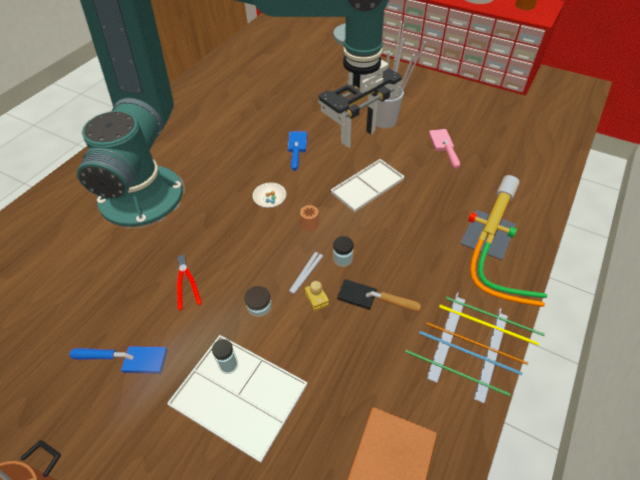

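Both grips closed on nothing, at widths of 0.3 and 0.6 mm. The press at (316,297) and the low jar at (258,301) appear unmoved. I'll check my coordinates before another try.

```bash
python3 - <<'E'
from pp import *
s=snapshot('scene'); t=snapshot('top'); cs,ct=Cam(s),Cam(t)
print(s['origin'],s['orientation'],t['origin'],t['orientation'])
for n,X in(('press',[550,-56,30]),('low',[450,-127.5,20]),('tall',[475,-268,40]),('tip',manip.observe()['position'])):
    print(n,cs.proj(X).round(),ct.proj(X).round())
save(t,'t3')
for p,c in((s,cs),(t,ct)):
  for k in['press','jar_low','mould','paddle','jar_tall','jar_mid']:
    print(k,[(np.round(d['point']).tolist(),round(d['score'],2)) for d in landmark_of(p,k)])
print(manip.observe()['joint_pos'])
E
```

```text
[ 837.66573975 -506.59249536  883.49812511] [0.68167757 0.00838779 0.50552613] [ 344.76789086   94.88066013 1560.49984636] [ 0.09133369 -0.01819392 -1.59670094]
press [[315. 293.]] [[355. 206.]]
low [[257. 301.]] [[381. 240.]]
tall [[225. 358.]] [[431. 230.]]
tip [[357. 151.]] [[237. 229.]]
press []
jar_low [([448.0, -125.0, 2.0], 0.56)]
mould [([427.0, 126.0, -0.0], 0.97)]
paddle [([632.0, 526.0, 1.0], 0.74), ([667.0, 3.0, 1.0], 0.67), ([282.0, -361.0, 4.0], 0.58)]
jar_tall [([473.0, -267.0, 2.0], 0.78)]
jar_mid [([549.0, 70.0, 3.0], 0.56)]
press [([550.0, -56.0, -2.0], 0.61)]
jar_low [([448.0, -126.0, 1.0], 0.68)]
mould [([431.0, 122.0, -1.0], 0.56), ([522.0, -302.0, -0.0], 0.22)]
paddle [([628.0, 529.0, 0.0], 0.95), ([668.0, 4.0, 1.0], 0.8), ([280.0, -360.0, 2.0], 0.76), ([268.0, 326.0, -1.0], 0.7)]
jar_tall [([473.0, -265.0, 5.0], 0.75)]
jar_mid [([548.0, 69.0, -2.0], 0.78)]
[4.06333362e-01 9.45150218e-02 1.41316035e+00 9.91291218e-06
 1.63372711e+00 2.33143543e+00]
```

View pics/t3.png

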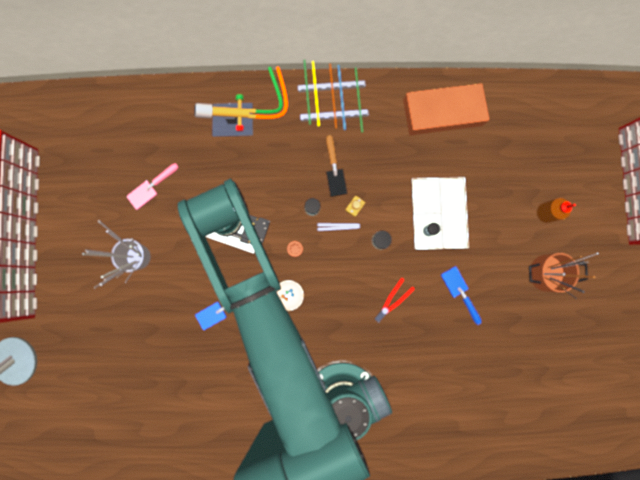

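```bash
python3 - <<'E'
from pp import *
s=snapshot('scene'); c=Cam(s); o=manip.observe(); P=o['position']; Rm=R.from_euler('xyz',o['tool_rot']).as_matrix()
print(P,o['tool_rot'],o['gripper_width'])
im=s['pixels'].copy()
im=cv2.resize(im[60:200,290:430],None,fx=5,fy=5,interpolation=cv2.INTER_CUBIC)
for dy in(-32,0,32):
  for dz in (0,-18.8,-40):
    u=(c.proj(P+Rm@[0,dy,dz])[0]-[290,60]+.5)*5; cv2.circle(im,tuple(int(v) for v in u),4,(255,0,0) if dz==0 else (0,255,0),-1)
cv2.imwrite('pics/tip.png',im[:,:,::-1][:600])
E
```

```text
[480.63299514 268.43358157 144.78500596] [-3.14146433e+00 -1.20110189e-04 -3.54270778e-01] 63.89001674291005
```

View pics/tip.png

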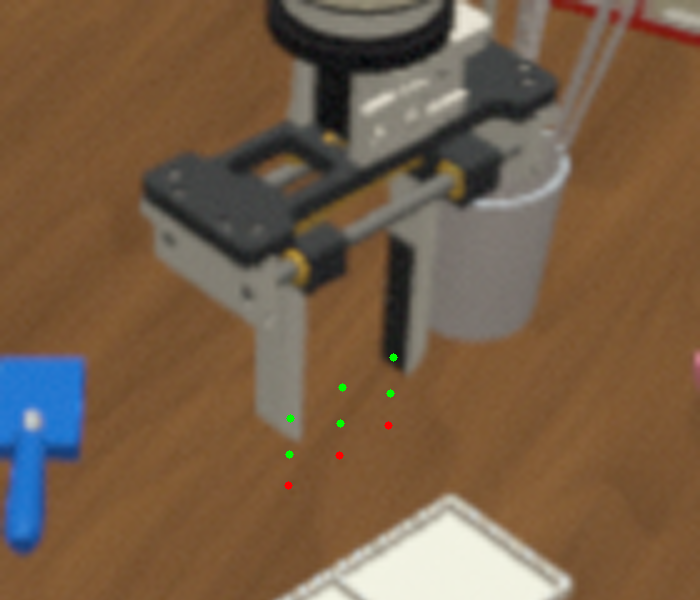

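The picture shows the real fingertips about 33 mm above the reported TCP (red dots). That explains it: the first jar was gripped by its cap, 35 mm wide, and the lower things were missed. I'll measure the offset exactly with a gentle touch on a bare patch of table.

```bash
python3 - <<'E'
from pp import *
xy=[380,-30]
y=goyaw(xy,100,90); manip.reach([*xy,100],rot(y)); fingers.command_gripper(0,40)
manip.servo_line([*xy,0],200); manip.servo_line([*xy,-18],60); manip.pause(.2)
b=manip.observe(); st('base')
z=-18
try:
  while z>-45:
    z-=1.5; manip.servo_line([*xy,z],30); o=manip.observe(); d=o['contact_force']-b['contact_force']
    if np.linalg.norm(d)>3.5: print('contact',z,o['position'],d); break
except Exception as e: print('err',z,e)
o=st('end')
save(snapshot('scene'),'touch')
E
```

```text
base t 40.3 p [380.3 -30.1 -17.7] F [-0.2 -0.3  0.5] w 1.0 q6 -0.23
contact -36.0 [380.20343192 -30.04393076 -34.98869247] [-2.26815366  0.46691835  5.38640007]
end t 43.3 p [380.2 -30.  -35. ] F [-2.5  0.1  5.9] w 0.5 q6 -0.23
```

View pics/touch.png

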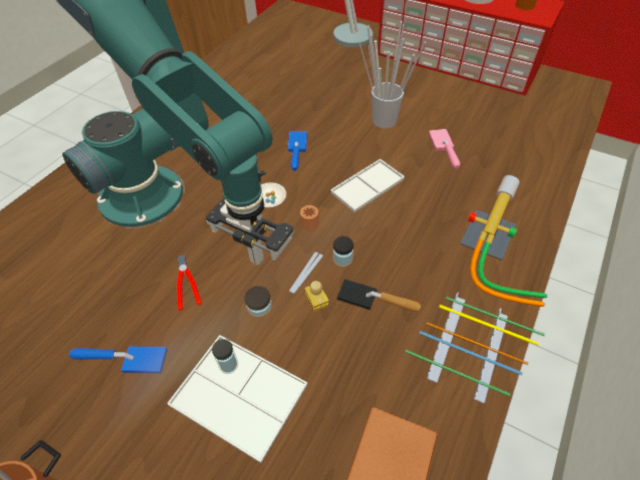

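Contact came at a reported z of -35, so the true tip is 35 mm above the reported TCP. I'll correct all heights by -35 mm and retry the press.

```bash
sed -i 's/h+manip.pinch_z/h+manip.pinch_z-35/; s/zc=170/zc=120/g' pp.py
sed -i "s/    return y$/    o=manip.observe(); assert o['gripper_width']>8,'missed'\n    return y/" pp.py
python3 - <<'E'
from pp import *
manip.servo_line([380,-30,100],250)
y=pick([550,-56],47.5,51.5,50)
place(T3+[51,36.5],47.5,y+38.5,42)
save(snapshot('scene'),'s4')
E
```

```text
yaw 141.5
down t 46.8 p [549.7 -55.9  -6.6] F [ 0.3  0.6 -0.7] w 50.0 q6 -1.1
grip t 47.3 p [550.7 -55.8  -5.8] F [1.7 1.5 0.8] w 24.7 q6 -1.1
lift t 47.7 p [550.  -56.2   9. ] F [ 1.  -0.6 -3.2] w 24.1 q6 -1.1
above t 50.1 p [ 577.5 -267.7   23.4] F [ 0.  -0.5 -2.1] w 24.6 q6 -2.09
set t 50.9 p [ 576.7 -268.    -2.8] F [ 0.   0.1 -2.9] w 24.3 q6 -2.09
away t 53.0 p [ 576.7 -268.   127.3] F [-0.6  0.4 -0.2] w 41.9 q6 -2.1
```

View pics/s4.png

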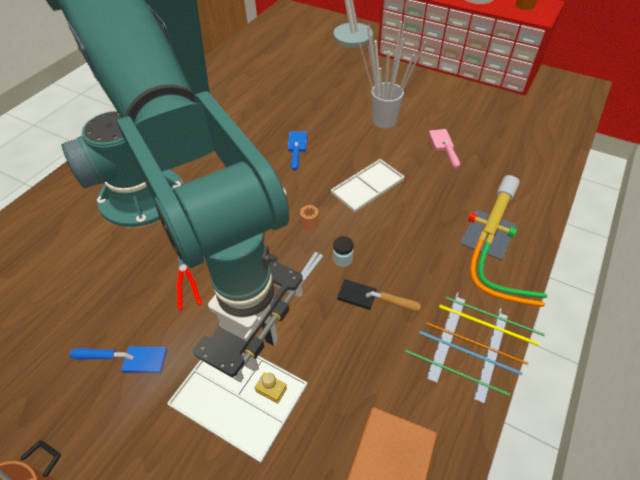

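The press stands in the far squarish compartment at (270,387). Low jar and mould next.

```bash
python3 - <<'E'
from pp import *
y=pick([450,-127.5],30,90,76)
place(T2-43.5*u2,30,y-20.3,66)
y=pick([430,120.5],32,90,66)
place(T2+43.5*u2,32,y-20.3,58)
save(snapshot('scene'),'s5')
E
```

```text
yaw 0
down t 57.5 p [ 450.3 -127.6  -23.3] F [-0.8 -0.1  0.6] w 75.8 q6 1.17
grip t 58.0 p [ 450.4 -127.4  -23.3] F [-0.1  1.6  2.9] w 52.5 q6 1.17
lift t 58.4 p [ 450.4 -127.8   -8.3] F [ 0.5 -0.2 -1.1] w 52.1 q6 1.17
above t 61.3 p [481.6 268.2   5.7] F [ 0.6  0.  -0.9] w 52.4 q6 2.33
set t 62.1 p [480.7 268.5 -20.3] F [ 0.6 -0.2 -1. ] w 52.2 q6 2.33
away t 64.1 p [480.6 268.4 109.7] F [-0.3 -0.8 -1. ] w 65.7 q6 2.33
yaw 540
down t 68.5 p [430.3 120.6 -21.3] F [-0.8  0.1  0.7] w 66.0 q6 -1.42
grip t 69.0 p [430.4 121.1 -21.3] F [-0.8  3.1  2.7] w 43.2 q6 -1.42
lift t 69.4 p [430.1 120.3  -6.6] F [-0.3 -0.  -3.6] w 43.5 q6 -1.42
above t 71.7 p [511.8 349.7   8.1] F [ 0.6 -0.  -3. ] w 43.6 q6 -0.71
set t 72.6 p [511.  350.1 -18.2] F [ 0.2 -0.3 -3.1] w 43.6 q6 -0.71
away t 74.6 p [510.9 350.  111.8] F [-0.3 -0.8 -1. ] w 58.2 q6 -0.71
```

View pics/s5.png

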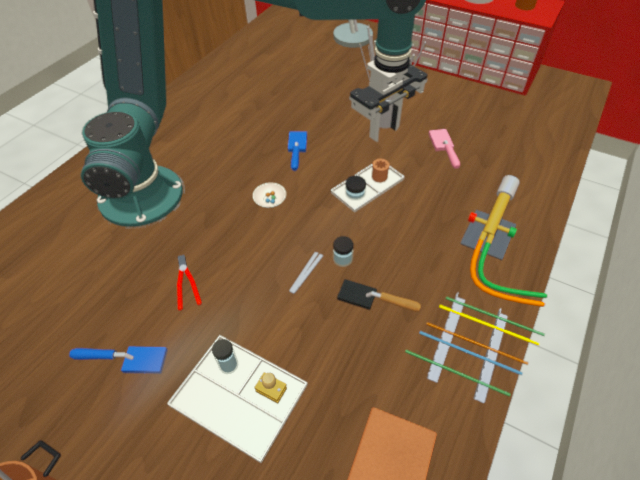

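All four stand in their compartments: low jar (355,187), mould (381,170), tall jar (224,356), press (270,387). Paddle next.

```bash
python3 - <<'E'
from pp import *
y=pick([683.5,5.5],28,99,42,f=50)
save(snapshot('scene'),'s6a')
place(T3+[12,-40.5],28,y-9,34)
manip.reach([420,100,140],rot(180))
t=snapshot('top'); s=snapshot('scene'); save(t,'t6'); save(s,'s6')
E
```

```text
yaw 9
down t 77.9 p [683.1   5.5 -26.3] F [ 0.6  0.  -0.3] w 42.2 q6 1.34
grip t 78.5 p [683.8   5.6 -25.4] F [-0.4  0.5  0.3] w 17.2 q6 1.34
lift t 78.8 p [684.    5.4 -10. ] F [ 0.6  1.1 -2.1] w 16.9 q6 1.34
above t 81.7 p [ 538.7 -344.9    3.7] F [-0.5  0.1 -2. ] w 17.3 q6 0.91
set t 82.6 p [ 537.7 -345.2  -22.1] F [ 0.7 -0.4 -1.2] w 17.3 q6 0.91
away t 84.6 p [ 537.7 -345.1  107.8] F [-1.   0.1 -0.8] w 33.7 q6 0.91
```

View pics/s6a.png

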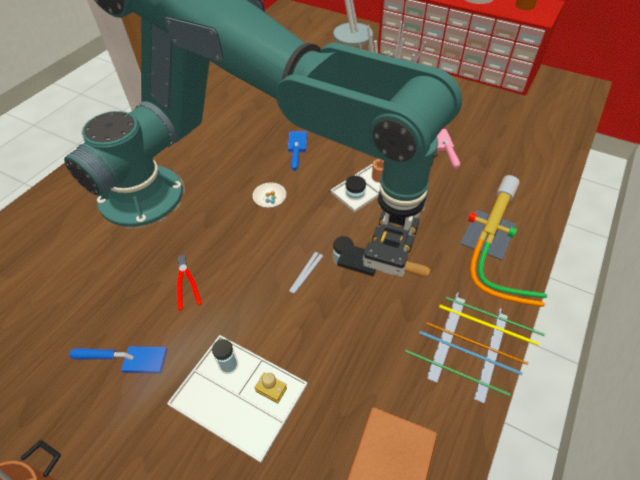

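View pics/s6.png

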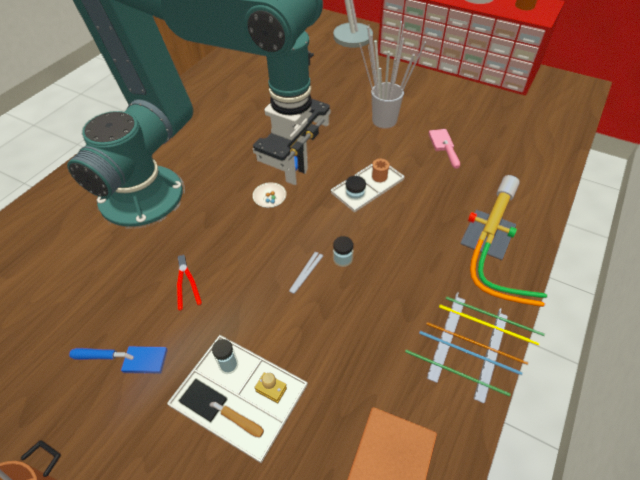

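View pics/t6.png

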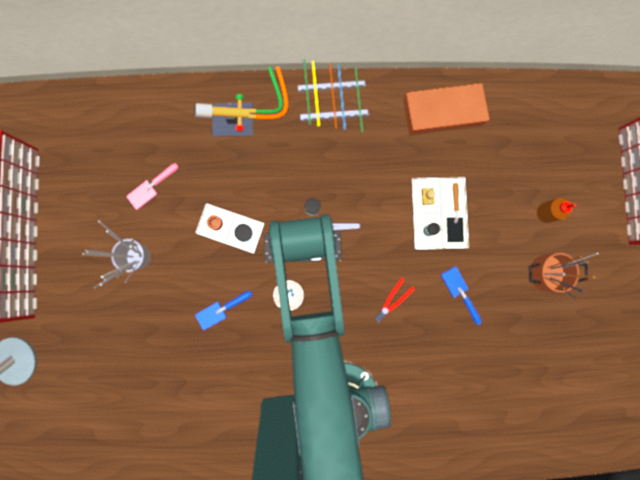

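The paddle lies in the long compartment, pad at (203,400) and handle at (240,420) in the scene view. I'll measure everything relative to the trays before handing in.

```bash
python3 - <<'E'
from pp import *
s=snapshot('scene'); t=snapshot('top')
th=np.radians(69.7-90); R2=np.array([[np.cos(th),np.sin(th)],[-np.sin(th),np.cos(th)]])
for nm,p in(('s',s),('t',t)):
    c=Cam(p)
    a=p['pixels'].astype(int); yy,xx=np.mgrid[:480,:640]
    # per-view tray centres cancel calibration offset
    t3={'s':[524.2,-303],'t':[527.1,-306]}[nm]; t2={'s':[494.5,311.4],'t':[496.9,307]}[nm]
    out=[]
    for X,m in((np.array([476,-345,16]),a.max(2)<60),(np.array([570,-345,31]),(a[:,:,0]-a[:,:,2]>70))):
        q=c.proj(X)[0]; mm=(m&(np.hypot(xx-q[0],yy-q[1])<32)).astype(np.uint8); n,l,stt,ce=cv2.connectedComponentsWithStats(mm)
        i=min(range(1,n),key=lambda i:np.hypot(*(ce[i]-q))-(stt[i,4]>60)*1000); 
        cn=max(cv2.findContours((l==i).astype(np.uint8),0,1)[0],key=len)
        r=cv2.minAreaRect(c.ray(cn.reshape(-1,2),X[2]-3)[:,:2].astype(np.float32)); out.append(np.array(r[0])-t3); print(nm,np.round(np.array(r[0])-t3,1),np.round(r[1],1),round(r[2],1))
    pad,ha=out; print('paddle origin',pad+(ha-pad)*49.5/94,'ang',np.degrees(np.arctan2(*(ha-pad)[::-1])))
    for k in['jar_tall','press','jar_low','mould','jar_mid']:
        for d in landmark_of(p,k):
            P=np.array(d['point']); print(nm,k,round(d['score'],2),P.round(),'in3',(P[:2]-t3).round(1),'in2',(R2@(P[:2]-t2)).round(1))
    v=(160,320,260,470) if nm=='s' else (400,170,480,260)
im=s['pixels'][325:470,160:320]; cv2.imwrite('pics/c3.png',cv2.resize(im,None,fx=4,fy=4,interpolation=cv2.INTER_CUBIC)[:,:,::-1])
im=s['pixels'][145:275,300:430]; cv2.imwrite('pics/c4.png',cv2.resize(im,None,fx=4,fy=4,interpolation=cv2.INTER_CUBIC)[:,:,::-1])
print(manip.observe()['time'])
E
```

```text
s [-47.2 -42.6] [46.1 72.7] 88.8
s [ 42.2 -42.3] [17.9 86. ] 88.0
paddle origin [ -0.11166719 -42.41550153] ang 0.19149331331328548
s jar_tall 0.59 [ 476. -268.    0.] in3 [-48.7  35.5] in2 [ 183.  -549.5]
s press 0.72 [ 524. -301.   -4.] in3 [-0.4  1.9] in2 [ 240.  -564.3]
s press 0.71 [ 572. -267.    4.] in3 [47.4 36. ] in2 [ 273.  -515.7]
s jar_low 0.88 [479. 274.   3.] in3 [-45.2 576.8] in2 [ -1.5 -40.6]
s jar_low 0.36 [ 474. -264.   -2.] in3 [-50.2  39. ] in2 [ 180.4 -546.8]
s mould 0.72 [ 523. -347.    7.] in3 [ -1.6 -44.4] in2 [ 254.9 -608.1]
s mould 0.6 [508. 354.   3.] in3 [-15.8 656.5] in2 [-1.6 44.3]
s jar_mid 0.81 [548.  70.   2.] in3 [ 23.4 373.5] in2 [ 133.4 -207.5]
s jar_mid 0.54 [ 520. -303.   -2.] in3 [-3.7  0.2] in2 [ 237.5 -567. ]
t [-51.3 -40.5] [41.2 61.5] 88.7
t [ 43.6 -43.2] [14.9 79.4] 86.9
paddle origin [ -1.29995474 -41.95816641] ang -1.6202654257627116
t jar_tall 0.59 [497. 308.   0.] in3 [-29.8 614.3] in2 [-0.1  1.4]
t jar_tall 0.48 [ 470. -266.    4.] in3 [-56.7  39.5] in2 [ 174.1 -547.1]
t press 0.78 [ 575. -269.    0.] in3 [48.  37.2] in2 [ 273.1 -512.9]
t jar_low 0.63 [480. 270.   4.] in3 [-46.8 576. ] in2 [ -2.7 -40.5]
t jar_low 0.39 [499. 310.  -1.] in3 [-28.1 615.5] in2 [1.1 3.1]
t mould 0.62 [514. 350.   2.] in3 [-13.2 655.9] in2 [ 1.1 46.1]
t jar_mid 0.63 [548.  70.  -4.] in3 [ 21.2 375.7] in2 [ 130.5 -204.7]
87.3333
```

View pics/c3.png

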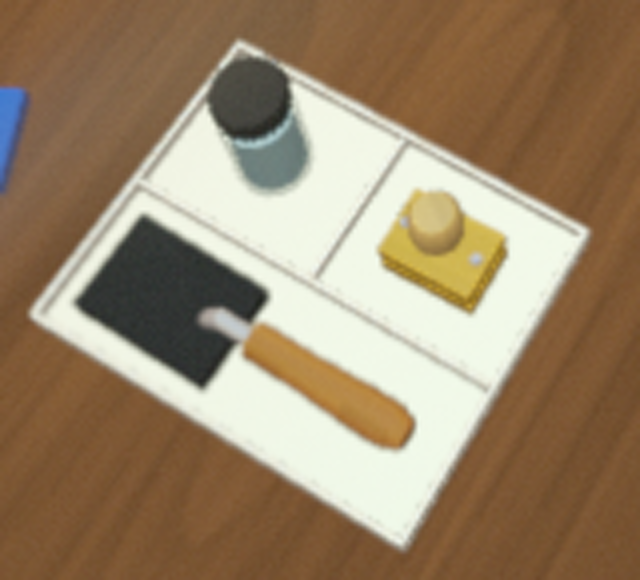

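View pics/c4.png

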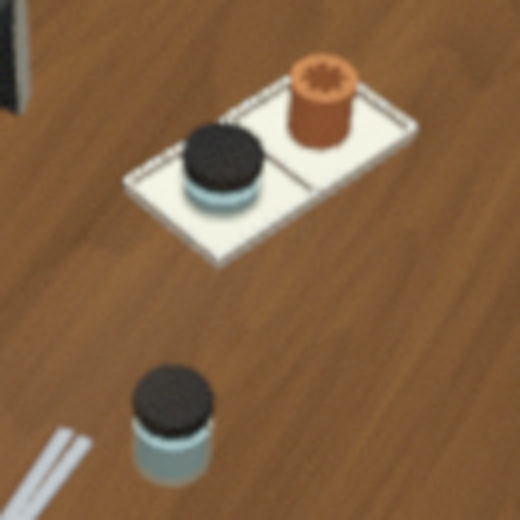

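Everything measures well inside. The tall jar looks slanted in the crop, so I'll check that against the projected upright outline.

```bash
python3 - <<'E'
from pp import *
s=snapshot('scene'); c=Cam(s)
im=cv2.resize(s['pixels'][325:470,160:320],None,fx=4,fy=4,interpolation=cv2.INTER_CUBIC)
for xy in [(475.5,-266.5)]:
    h=cv2.convexHull(c.proj(MOD['jar_tall']+[*xy,3]).astype(np.float32)).reshape(-1,2)
    cv2.polylines(im,[((h-[160,325]+.5)*4).astype(np.int32)],True,(255,0,0),1)
cv2.imwrite('pics/c5.png',im[:280,:420,::-1])
E
```

```text
(no output)
```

View pics/c5.png

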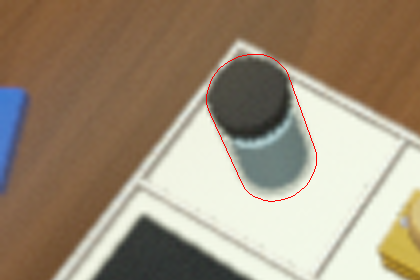

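The red upright-jar outline lies over the jar, so it stands straight and the slant is only perspective. Handing in.

```bash
python3 - <<'E'
from h import *
print(job.hand_in(), manip.observe()['time'])
E
```

```text
the job is handed in; nothing more can be done
the job is handed in; nothing more can be done
```

Both kits are made up and the job is handed in; the clock read 87 s at the last check. Tray3 holds the paddle in the long compartment, with the tall jar and the press in the two squarish ones. Tray2 holds the low jar and the mould.

**What went wrong on the way:** my first tries at the press and the low jar closed on nothing. The real fingertips are about 35 mm above the reported TCP, which I saw in a picture and measured with a light touch on the table. After correcting for that, every grip held. Before the correction, the tall jar had been gripped by its cap instead of its body, but it was set down without trouble.

**Last checks:**

| Thing | Position in its tray's frame (mm) | Source |
|---|---|---|
| Paddle | (0 to -1, -42), angle under 2° | outlines, both views |
| Tall jar | (-49 to -57, 36 to 40) | network, both views |
| Press | (48, 37) | network, both views |
| Low jar | (-2, -41) | network, both views |
| Mould | (0, 45) | network, both views |

- **Upright:** a projected upright outline fits the tall jar. The others look upright in the enlarged crops, but I did not measure them.
- **Middle jar:** it reads (548, 70) mm, the same as at the start within measuring error.
- **Disagreements:** the two cameras differ by 3 to 5 mm on the tray centres, so I placed to their average. The networks gave some false low-score hits on the trays, and one confident one (a mould, 0.72, where the paddle lies). I ignored all of these.

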